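# Make up the trailer kit and the engine kit

### The arm

A 7-joint arm with a two-finger parallel gripper is mounted at the origin on a cart in front of the work surface, level with it; the furniture and walls round the work are solid. World frame = base frame: x ahead of the robot, y to its left, z up, the work surface at z = 0. Lengths are in m, angles in degrees, forces in N, time in s.
With the tool pointing down it reaches from about 0.425 to 0.875 m from the base axis. Payload 4.7 kg.
Tool frame: the origin (TCP) lies on the centre line of the jaws, within the pads' length; the fingertips stand 14 mm ahead of it and the grasp point (between the pads) lies 5 mm behind it; z points along the fingers, y is the line along which they close (so a half turn about z gives the same grasp; the last joint's range is limited). The gripper opens to 87 mm and grips with 3 to 60 N. Pads are 19 mm wide; open, the fingers measure 117 mm over their backs; the gripper's body (75 mm by 190 mm) begins 51 mm behind the grasp point.
Start: joints at [66.125, 18.392, -4.016, 83.108, 1.295, 78.541, -3.26], TCP at [0.271, -0.591, 0.237] pointing down, gripper open.
Joint ranges: [-163.93, 163.93], [-17.29, 119.83], [-79.2, 71.16], [3.27, 140.29], [-89.18, 269.18], [5.43, 117.66], [-154.24, 154.24]. Speed limits (degrees/s): [147.25, 147.25, 180, 180, 180, 180, 180].

### API

Orientations are given as [roll, pitch, yaw] about the fixed x, y, z axes, in that order (R = Rz(yaw) Ry(pitch) Rx(roll)).
In Python, from cell import env gives the robot as it stands.
- The arm moves only by the tool jog_arm, never from a script. Its argument "motion" is a list that holds one entry, the list of rows, each a list of 7 numbers: the shift along the tool's x, y, z in units of 0.1 m (1.0 is 0.1 m), then the turn, a rotation vector about the tool's x, y, z in units of 180 degrees (1.0 is 180 degrees), then the closure, from 0 (fully open) to 1 (shut). A call has 1 to 5 rows; each row is the pose to reach, as a shift and turn from the pose commanded when the call began, along the tool's axes at that moment, turning the shorter way round; what a row does not reach only later rows make up. A row lasts 1/10 s, in which the tool goes at most 50 mm and 8.59 degrees, less where a joint would pass 70% of its speed; a pose out of reach is approached as far as the arm can. A call with a number of a shift or a turn outside -1 to 1 is refused whole. A call with a gripper value outside its range is refused whole. The fingers move at their own pace and stop on an object; "grip_force" is the grip in N (left out, the last holds). Time passes only in rows, so rows that repeat a pose let the fingers close. It gives the time, the measured TCP pose, the force, the opening and the grip force at its end, in the units of the state.
- env.get_obs(): the state, without advancing time (a new reading comes with each control period).
- env.read_camera(name): name is "scene" or "top" or "wrist"; returns (picture, depth): 480x640x3 uint8, red, green, blue; 480x640 float32, m along the optical axis (not along the pixel's ray), 0 where there is no reading.
- env.camera_info(name): a dict with "camera_matrix" (3x3 intrinsics, pixels), "origin" and "orientation" of the camera in the world; the wrist camera has in their place "mount" (4x4, takes a point from camera to tool coordinates, whose origin is the TCP and whose axes are the flange's). Camera axes: x right, y down, z forward; pixel columns grow to the right and rows downward; lengths in m; the calibration is good to about 2 mm. A picture is of the moment at which its call begins: read the wrist's pose just before it. camera_info takes no time and is no camera call.
- env.sign_off(): hands the job in; it is judged then, once.
The state is a dict: "time_s": time; "qpos": joint angles; "joint_velocities": joint speeds; "effort": joint torques, N m; "tool_pos": TCP position; "tool_rot": TCP orientation; "force": force on the tool from outside, world axes, zero at the start; "wrist_torque": the same for the moment, N m; "grip_width": finger opening in m; "grasp_force": force on a finger pad.
Only numpy, scipy, OpenCV 4.12 (cv2) and the standard library are available. Lean on these libraries where they do the work, as an engineer would, in place of code of your own. Each camera call takes 0.05 s, during which the arm holds its last target. There are 200 camera calls.

### The job

Make up the two repair kits in the blue trays: the tray with the long bolt in it is the trailer kit and also gets the ball bearing and the padlock; the tray with the spark plug in it is the engine kit and also gets the roll of black tape and the short bolt. Lay each thing flat on the tray's floor where there is free space, not touching anything else in that tray, without shifting the bolt or plug already there. Leave the tape measure and the jar of nails where they stand.

Things in the scene. Friction and masses are not known exactly. Their poses are not given: they have to be found in the camera images.
- tray_trailer: open blue parts tray, 200 long (its y), 130 wide (its x), 40 high; walls 3 thick on the long sides and 2 at the ends, floor 2 thick, so 124 x 196 clear inside; it cannot move. Origin: centre of its underside, z up. Both trays look alike and are told apart by what lies in them, across the tray at one end (near y = +80): this one holds the long bolt. (mm)
- tray_engine: open blue parts tray, 200 long (its y), 130 wide (its x), 40 high; walls 3 thick on the long sides and 2 at the ends, floor 2 thick, so 124 x 196 clear inside; it cannot move. Origin: centre of its underside, z up. Both trays look alike and are told apart by what lies in them, across the tray at one end (near y = +80): this one holds the spark plug. (mm)
- long_bolt: plain steel hex bolt with nut, 88 long (its y), 21 across, 19 high, lying in the trailer tray across its width at one end. Origin: centre of its underside. Stays where it is. (mm)
- spark_plug: spark plug, 66 long (its y), 21 across, 22 high, steel hexagon and white insulator, lying in the engine tray across its width at one end. Origin: centre of its underside. Stays where it is. (mm)
- bearing: steel ball bearing, a flat ring 53 in diameter, bore about 18, 16 high, lying flat on the bench. Origin: centre of its underside, z its axis. 0.11 to 0.23 kg. (mm)
- padlock: brass padlock lying flat, 75 x 45 x 20: body 40 long from x = -38 to +2 and 45 wide (y = -22 to +22), 20 thick; steel shackle towards +x, to x = +38. Origin: centre of the underside of the whole. Grasp the body across y, at about x = -18. 0.13 to 0.27 kg. (mm)
- tape_roll: roll of black insulating tape, about 55 in diameter (x = -25 to +28, y = -26 to +26), 19 high, lying flat on the bench; solid for grasping. Origin: near the centre of its underside, z its axis. (mm)
- short_bolt: plain steel hex bolt with nut, lying on the bench outside the trays, 56 long (its y), 18 across (its x), 16 high; head at y = +22 to +28, nut at y = -21 to -13, bare shank 10 thick with its axis 8 above the underside between them. Origin: centre of its underside. Grasp the shank across x, at about y = +4. (mm)
- tape_measure: yellow tape measure standing on its edge among the stock, 37 (x) x 78 (y) x 62 high. Origin: centre of its underside. Belongs to no kit: leave it. (mm)
- jar: glass jar of nails with a red lid standing among the stock, 60 in diameter, 76 high. Origin: centre of its underside. Belongs to no kit: leave it. (mm)
Not all that is in view belongs to the job. Several things look just like the tape_roll: the one meant starts farthest from the robot's base.

How it is judged (in metres and radians):
At the end, for the whole second after the job is handed in: Each thing in its tray (centre within 60 mm across, 95 mm along), on the floor, flat within 0.15 rad (short bolt 0.22), released, at rest, touching nothing else in the tray. Long bolt, plug, tape measure and jar within 12 mm of their start (x of bearing in the frame of tray_trailer between -0.06 and 0.06 m and y of bearing in the frame of tray_trailer between -0.095 and 0.095 m and z of each of bearing, padlock in the frame of tray_trailer below 0.024 m and linear speed of each of bearing, padlock, tape_roll, short_bolt below 0.01 m/s and angle between the z axis of each of bearing, padlock and the z axis of tray_trailer, either way round below 0.15 rad and contact force between each of bearing, padlock and long_bolt below 0.01 N and x of padlock in the frame of tray_trailer between -0.06 and 0.06 m and y of padlock in the frame of tray_trailer between -0.095 and 0.095 m and contact force between bearing and padlock below 0.01 N and x of tape_roll in the frame of tray_engine between -0.06 and 0.06 m and y of tape_roll in the frame of tray_engine between -0.095 and 0.095 m and z of each of tape_roll, short_bolt in the frame of tray_engine below 0.024 m and angle between the z axis of tape_roll and the z axis of tray_engine, either way round below 0.15 rad and contact force between each of tape_roll, short_bolt and spark_plug below 0.01 N and x of short_bolt in the frame of tray_engine between -0.06 and 0.06 m and y of short_bolt in the frame of tray_engine between -0.095 and 0.095 m and contact force between tape_roll and short_bolt below 0.01 N and angle between the y axis of short_bolt and the z axis of tray_engine, either way round above 1.35 rad and distance of each of long_bolt, spark_plug, tape_measure, jar from where it was at the start of the episode below 0.012 m).
It fails at once if the long bolt is shifted by more than 12 mm (distance of long_bolt from where it was at the start of the episode above 0.012 m).
It fails at once if the spark plug is shifted by more than 12 mm (distance of spark_plug from where it was at the start of the episode above 0.012 m).
It fails at once if the tape measure is shifted by more than 12 mm (distance of tape_measure from where it was at the start of the episode above 0.012 m).
It fails at once if the jar of nails is shifted by more than 12 mm (distance of jar from where it was at the start of the episode above 0.012 m).
It also fails if it takes over 93 s, if anything falls off the work surface, if the arm or the gripper's body presses on something with over 40 N, if the wrist force passes 120 N, or if a joint passes its speed limit or range.

## Working session

There is one attempt and no reset: what is moved stays moved. The work goes in short steps, Python scripts to look and compute and a tool call to move; the robot and the scene stay as the last step left them, time stands still between calls to the robot, and variables do not carry over. Pictures are saved under pics/ and viewed, at most 14 in all, crops included, and the job is handed in when it is done.

Besides the shell and the picture viewer there is one more tool, called after "Emit:" in YAML: its name, and indented under it one key for each argument. jog_arm: Moves the arm, as the interface text tells. Shifts and turns lie within -1 to 1; 1 stands for 0.1 m of shift or 180 degrees of turn. Its arguments: {"type":"object","properties":{"motion":{"type":"array","items":{"type":"array","items":{"type":"array","items":{"type":"number"}}}},"grip_force":{"type":"number"}},"required":["motion"]}

```bash
ls; mkdir -p pics
python3 - <<'E'
from cell import env
import cv2,numpy as np
o=env.get_obs();print(o)
for n in("scene","top","wrist"):
    im,d=env.read_camera(n);np.savez(f"pics/{n}0.npz",im=im,d=d);cv2.imwrite(f"pics/{n}0.png",im[:,:,::-1])
    print(n,env.camera_info(n),d.min(),d.max())
E
```

```text
pics
{'time_s': 0.0, 'qpos': array([66.12675299, 18.43648059, -4.01419124, 83.17592409,  1.29521103,
       78.54098506, -3.26054925]), 'joint_velocities': array([ 0.01637385, -0.01207134,  0.01282496,  0.0987652 ,  0.03850302,
       -0.14275661,  0.03750612]), 'effort': array([-8.53882921e-04, -4.91287744e+01, -4.04283777e-01, -3.12528419e+01,
       -6.40770094e-02,  4.37431899e-02,  1.55858829e-04]), 'tool_pos': array([ 0.27113524, -0.5901601 ,  0.23548159]), 'tool_rot': array([-1.79891861e+02,  6.49573972e-03,  2.46812463e+01]), 'force': array([-0.06513795, -0.6043384 , -0.43607759]), 'wrist_torque': array([-0.02380571, -0.00138056,  0.00052195]), 'grasp_force': 0.0, 'grip_width': 0.08707045568191009}
scene {'camera_matrix': array([[537.39804434,   0.        , 327.48318575],
       [  0.        , 537.39804434, 246.5326966 ],
       [  0.        ,   0.        ,   1.        ]]), 'origin': array([0.34326012, 0.66674943, 1.10107824]), 'orientation': array([-152.21635881,   -0.24390064, -164.52613753])} 0.0 2.752145
top {'camera_matrix': array([[516.39327581,   0.        , 318.34929359],
       [  0.        , 516.39327581, 236.90048101],
       [  0.        ,   0.        ,   1.        ]]), 'origin': array([0.42448672, 0.11807494, 0.9687923 ]), 'orientation': array([-176.17893431,   -1.12107955,  -90.88314697])} 0.0 1.7694774
wrist {'camera_matrix': array([[382.15522007,   0.        , 313.31002504],
       [  0.        , 382.15522007, 239.35498606],
       [  0.        ,   0.        ,   1.        ]]), 'mount': array([[ 7.00970848e-04, -9.55600694e-01, -2.94663913e-01,
         8.20349427e-02],
       [ 9.99999668e-01,  7.92156651e-04, -1.90097353e-04,
         1.37579418e-04],
       [ 4.15077141e-04, -2.94663682e-01,  9.55600932e-01,
        -1.47580639e-01],
       [ 0.00000000e+00,  0.00000000e+00,  0.00000000e+00,
         1.00000000e+00]])} 0.0 1.3681928
```

View pics/top0.png

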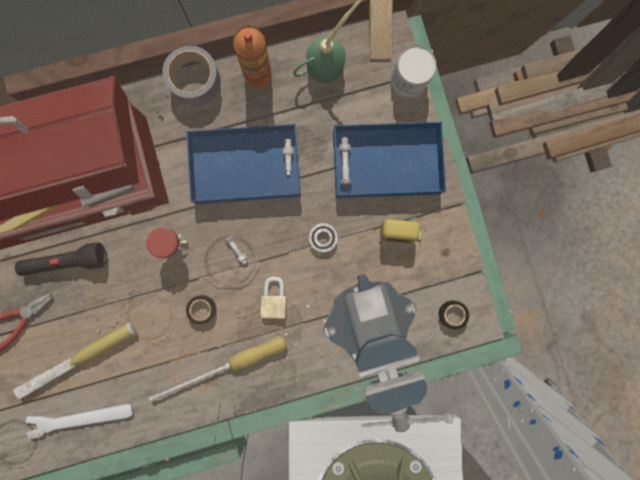

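View pics/scene0.png

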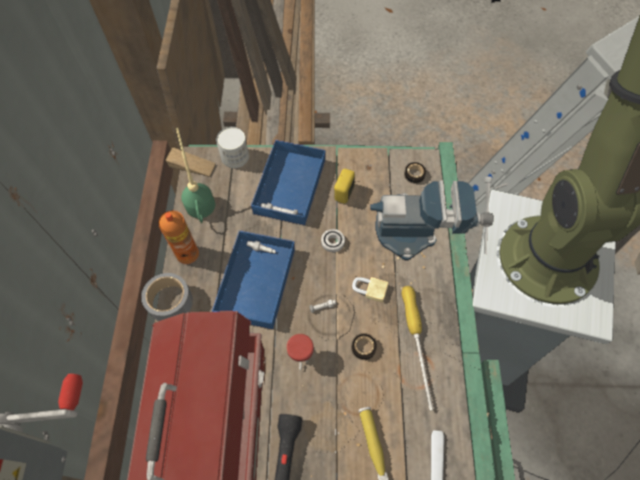

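The top view shows the engine-candidate tray at (243,163) with an item at (288,157), and the trailer-candidate tray at (388,160) with a longer item at (345,162). The bearing is at (323,238), the padlock at (273,300) and the short bolt at (238,250). There are tape-like rolls at (201,309) and (454,316). The tape measure is at (402,230) and the jar at (163,242). The vise at (375,330) is an obstacle.

```bash
cat > h.py <<'E'
import numpy as np,cv2
from scipy.spatial.transform import Rotation as R
from cell import env
def cam(n,o=None):
    c=env.camera_info(n);K=c["camera_matrix"]
    if n=="wrist":
        T=np.eye(4);T[:3,:3]=R.from_euler("xyz",o["tool_rot"],degrees=True).as_matrix();T[:3,3]=o["tool_pos"]
        T=T@c["mount"]
    else:
        T=np.eye(4);T[:3,:3]=R.from_euler("xyz",c["orientation"],degrees=True).as_matrix();T[:3,3]=c["origin"]
    return K,T
def ray(C,uv,z):
    K,T=C;uv=np.atleast_2d(uv).astype(float)
    d=np.c_[(uv-K[:2,2])/K[0,0],np.ones(len(uv))]@T[:3,:3].T
    return T[:3,3]+d*((z-T[2,3])/d[:,2])[:,None]
def cloud(C,d):
    K,T=C;v,u=np.indices(d.shape)
    p=np.stack([(u-K[0,2])/K[0,0]*d,(v-K[1,2])/K[1,1]*d,d],-1)
    return p@T[:3,:3].T+T[:3,3]
E
python3 - <<'E'
from h import *
np.set_printoptions(precision=4,suppress=True)
z=np.load("pics/top0.npz");im,d=z["im"],z["d"];C=cam("top");P=cloud(C,d)
for n,uv in dict(eng_tray=(230,165),tr_tray=(400,160),rollA=(201,309),rollB=(454,316),jar=(163,242),meas=(402,230),pad=(273,308),bear=(333,238),sb=(237,249),vise=(370,303),vise2=(390,360),plug=(288,157),lb=(345,162),redbox=(60,140),flash=(60,260),scr=(258,353),mug=(190,75),bottle=(252,57),oil=(325,60),can=(414,70),wrench=(85,415),bench=(300,280)).items():
    p=P[uv[1],uv[0]];print(n,uv,p,"ray0",ray(C,uv,0.01)[0][:2],np.hypot(*p[:2]))
hsv=cv2.cvtColor(im,cv2.COLOR_RGB2HSV)
big=cv2.resize(im[110:330,150:480],None,fx=2.4,fy=2.4,interpolation=cv2.INTER_CUBIC);cv2.imwrite("pics/crop1.png",big[:,:,::-1])
E
```

```text
eng_tray (230, 165) [0.6268 0.2626 0.0036] ray0 [0.6255 0.2617] 0.6796311655974693
tr_tray (400, 160) [ 0.6337 -0.0599 -0.0009] ray0 [ 0.6314 -0.0579] 0.6365594435236386
rollA (201, 309) [ 0.3579  0.3179 -0.0001] ray0 [0.3586 0.3158] 0.4787432324353207
rollB (454, 316) [ 0.3371 -0.1532  0.0007] ray0 [ 0.3379 -0.1506] 0.3702671577474268
jar (163, 242) [0.4787 0.3668 0.0777] ray0 [0.4828 0.3858] 0.6031197436191065
meas (402, 230) [ 0.4948 -0.0484  0.0636] ray0 [ 0.499  -0.0582] 0.4971496409764504
pad (273, 308) [0.359  0.1831 0.0211] ray0 [0.3582 0.1838] 0.40299793743745393
bear (333, 238) [0.4858 0.0711 0.0097] ray0 [0.4858 0.0711] 0.4909920822752407
sb (237, 249) [0.4679 0.2493 0.011 ] ray0 [0.4679 0.2494] 0.5301164557051667
vise (370, 303) [0.37   0.0153 0.0994] ray0 [0.3644 0.0047] 0.37033373184899493
vise2 (390, 360) [ 0.2789 -0.0126  0.1214] ray0 [ 0.2598 -0.0298] 0.279197455336802
plug (288, 157) [0.638  0.1528 0.0165] ray0 [0.6394 0.153 ] 0.6560260214044225
lb (345, 162) [0.6268 0.0467 0.0193] ray0 [0.6287 0.046 ] 0.6284960824951275
redbox (60, 140) [0.6222 0.4791 0.2158] ray0 [0.6763 0.5777] 0.7852666644419938
flash (60, 260) [0.4517 0.563  0.0328] ray0 [0.4524 0.5738] 0.7218027449460184
scr (258, 353) [0.2796 0.2103 0.0276] ray0 [0.2769 0.212 ] 0.3499029504648509
mug (190, 75) [ 0.8033  0.3391 -0.002 ] ray0 [0.7986 0.3364] 0.8719187492764788
bottle (252, 57) [0.7756 0.205  0.1439] ray0 [0.8327 0.2192] 0.8022874700771045
oil (325, 60) [0.8013 0.0828 0.0687] ray0 [0.8258 0.0804] 0.8055258047866445
can (414, 70) [ 0.7808 -0.0761  0.071 ] ray0 [ 0.805  -0.0892] 0.7845023565609736
wrench (85, 415) [0.1727 0.5236 0.0116] ray0 [0.1723 0.5242] 0.5512969865150258
bench (300, 280) [ 0.4086  0.1337 -0.0012] ray0 [0.4088 0.1335] 0.42995979682387864
```

View pics/crop1.png

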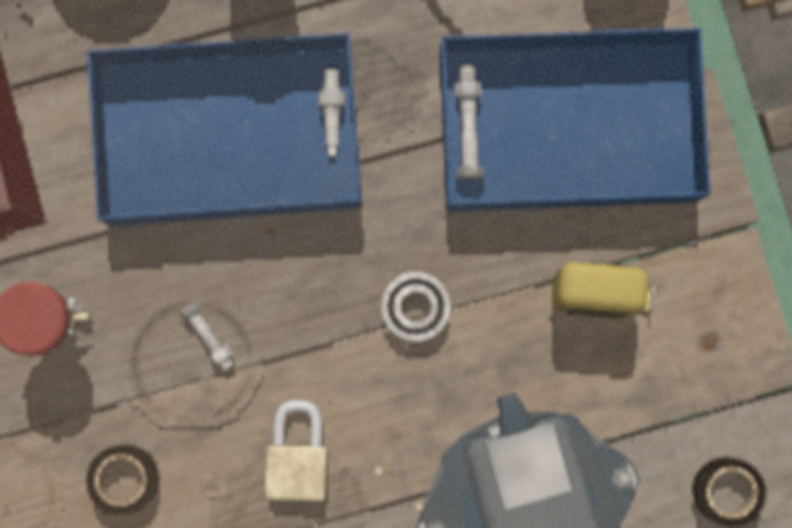

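The crop confirms the left tray holds the spark plug (330,110), the right tray the long bolt (468,125). Look-alikes for the tape roll are roll A at top pixel (201,309), 0.48 m from the base, and roll B at (454,316), 0.37 m away. I choose roll A because it is the farther one. Next I'll measure.

Run:
```python
from h import *
np.set_printoptions(precision=4,suppress=True)
z=np.load("pics/top0.npz");im,d=z["im"],z["d"];C=cam("top");P=cloud(C,d)
hsv=cv2.cvtColor(im,cv2.COLOR_RGB2HSV)
b=(hsv[...,0]>100)&(hsv[...,0]<125)&(hsv[...,1]>110)
for x0,x1 in((170,310),(320,460)):
    m=np.zeros(b.shape,np.uint8);m[115:210,x0:x1]=b[115:210,x0:x1]
    c=max(cv2.findContours(m,0,2)[0],key=cv2.contourArea)
    q=cv2.approxPolyDP(cv2.convexHull(c),6,True)[:,0];w=ray(C,q,.04)[:,:2];print("tray",q.tolist(),w.tolist())
    r=cv2.minAreaRect(ray(C,c[:,0],.04)[:,:2].astype(np.float32));print(r)
Z=cv2.medianBlur(P[...,2].astype(np.float32),3)
S=(Z>.006)
def obj(n,m,x,y,w,h,zt):
    k=np.zeros(m.shape,np.uint8);k[y:y+h,x:x+w]=m[y:y+h,x:x+w]
    c=max(cv2.findContours(k,0,1)[0],key=cv2.contourArea)[:,0]
    p=ray(C,c,zt)[:,:2].astype(np.float32)
    r=cv2.minAreaRect(p);print(n,"rect",np.array(r[0]),np.array(r[1]),r[2],"circ",cv2.minEnclosingCircle(p),"zmax",np.percentile(Z[k>0],90))
obj("bear",S,300,215,48,45,.012);obj("padall",S,250,265,46,65,.012);obj("rollA",S,180,288,45,45,.015);obj("rollB",S,430,290,48,45,.015)
obj("sb",S,215,225,45,50,.01);obj("jar",Z>.06,140,220,45,45,.076);obj("meas",Z>.045,370,210,60,45,.06)
brass=(hsv[...,0]>15)&(hsv[...,0]<32)&(hsv[...,1]>90)&(hsv[...,2]>120)
obj("padbody",brass,250,285,46,45,.02)
V=S.copy();V[:,:310]=0;V[:262]=0;V[340:]=0;V[:,430:]=0
p=P[V];print("vise",p.min(0),p.max(0),"left of:",p[p[:,0]>.33][:,1].max())
for zc in(.03,.05,.07):q=p[p[:,2]>zc];print(zc,q.min(0),q.max(0))
```

```text
Traceback (most recent call last):
ValueError: max() iterable argument is empty
```

```bash
cat > m.py <<'E'
from h import *
np.set_printoptions(precision=4,suppress=True)
z=np.load("pics/top0.npz");im,d=z["im"],z["d"];C=cam("top");P=cloud(C,d)
hsv=cv2.cvtColor(np.ascontiguousarray(im),cv2.COLOR_RGB2HSV)
print(im.dtype,im[165,230],hsv[165,230],hsv[165,400],hsv[135,230],hsv[310,272])
b=(hsv[...,0]>100)&(hsv[...,0]<125)&(hsv[...,1]>100)
for x0,x1 in((170,310),(320,460)):
    m=np.zeros(b.shape,np.uint8);m[115:210,x0:x1]=b[115:210,x0:x1]
    c=max(cv2.findContours(m,0,2)[0],key=cv2.contourArea)
    q=cv2.approxPolyDP(cv2.convexHull(c),6,True)[:,0];w=ray(C,q,.04)[:,:2];print("tray",q.tolist(),w.tolist())
    r=cv2.minAreaRect(ray(C,c[:,0],.04)[:,:2].astype(np.float32));print(r)
Z=cv2.medianBlur(P[...,2].astype(np.float32),3)
S=(Z>.006)
def obj(n,m,x,y,w,h,zt):
    k=np.zeros(m.shape,np.uint8);k[y:y+h,x:x+w]=m[y:y+h,x:x+w]
    c=max(cv2.findContours(k,0,1)[0],key=cv2.contourArea)[:,0]
    p=ray(C,c,zt)[:,:2].astype(np.float32)
    r=cv2.minAreaRect(p);print(n,"rect",np.array(r[0]),np.array(r[1]),r[2],"circ",cv2.minEnclosingCircle(p),"zmax",np.percentile(Z[k>0],90))
obj("bear",S,300,215,48,45,.012);obj("padall",S,250,265,46,65,.012);obj("rollA",S,180,288,45,45,.015);obj("rollB",S,430,290,48,45,.015)
obj("sb",S,215,225,45,50,.01);obj("jar",Z>.06,140,220,45,45,.076);obj("meas",Z>.045,370,210,60,45,.06)
brass=(hsv[...,0]>15)&(hsv[...,0]<32)&(hsv[...,1]>90)&(hsv[...,2]>120)
try: obj("padbody",brass,250,285,46,45,.02)
except Exception as e: print(e)
V=S.copy();V[:,:310]=0;V[:262]=0;V[340:]=0;V[:,430:]=0
p=P[V];print("vise",p.min(0),p.max(0),"left of:",p[p[:,0]>.33][:,1].max())
for zc in(.03,.05,.07):q=p[p[:,2]>zc];print(zc,q.min(0),q.max(0))
E
python3 m.py
```

```text
uint8 [ 87 108 134] [107  89 134] [106  97 131] [110  68  82] [ 20  61 206]
tray [[256, 155], [259, 163]] [[0.6370460236736512, 0.21000171575847862], [0.6222687715251468, 0.20467395468665253]]
((0.629664421081543, 0.20824283361434937), (0.007252499461174011, 0.014735396951436996), 89.55475616455078)
tray [[444, 189], [405, 193], [358, 181], [354, 168], [370, 126], [440, 123]] [[0.5705173788713814, -0.13148112936215336], [0.5640560330207114, -0.05994537724116647], [0.5871161961682556, 0.025248974606502605], [0.6111064964295532, 0.03205660855445315], [0.6886014983129176, 0.0011284146824147578], [0.6929415939722665, -0.1279708391722814]]
((0.6288467645645142, -0.05017571896314621), (0.16430240869522095, 0.1296939253807068), 89.44379425048828)
bear rect [0.4883 0.0902] [0.0513 0.0527] 44.09883499145508 circ ((0.48802146315574646, 0.09020637720823288), 0.026827886700630188) zmax 0.016116891
padall rect [0.3785 0.1835] [0.0441 0.0733] 89.3631820678711 circ ((0.3765506148338318, 0.18326906859874725), 0.04012543708086014) zmax 0.020549698
rollA rect [0.359  0.3157] [0.0529 0.0508] 89.0659942
[... 268 characters left out ...]
08] [0.0573 0.0163] 33.85153579711914 circ ((0.46694454550743103, 0.2506572902202606), 0.028900695964694023) zmax 0.015079711
jar rect [0.4789 0.3682] [0.0565 0.0517] 89.14800262451172 circ ((0.478840708732605, 0.36815693974494934), 0.028492484241724014) zmax 0.07663128
meas rect [ 0.496  -0.0469] [0.0661 0.0363] 84.42414093017578 circ ((0.49647003412246704, -0.047053560614585876), 0.03434683009982109) zmax 0.062039327
max() iterable argument is empty
vise [ 0.2977 -0.0793 -0.0033] [0.4245 0.1181 0.9688] left of: 0.11807493958582349
0.03 [ 0.3018 -0.0669  0.0302] [0.4245 0.1181 0.9688]
0.05 [ 0.3066 -0.0402  0.0503] [0.4245 0.1181 0.9688]
0.07 [ 0.3083 -0.0402  0.0706] [0.4245 0.1181 0.9688]
```

```bash
cat > m2.py <<'E'
from h import *
np.set_printoptions(precision=4,suppress=True)
z=np.load("pics/top0.npz");im,d=z["im"],z["d"];C=cam("top");P=cloud(C,d)
hsv=cv2.cvtColor(np.ascontiguousarray(im),cv2.COLOR_RGB2HSV)
b=((hsv[...,0]>98)&(hsv[...,0]<125)&(hsv[...,1]>48)).astype(np.uint8)
for x0,x1 in((175,310),(322,455)):
    m=np.zeros(b.shape,np.uint8);m[112:213,x0:x1]=b[112:213,x0:x1]
    c=max(cv2.findContours(cv2.morphologyEx(m,cv2.MORPH_OPEN,np.ones((3,3))),0,2)[0],key=cv2.contourArea)
    r=cv2.minAreaRect(ray(C,c[:,0],.03)[:,:2].astype(np.float32));print("tray",r,cv2.boundingRect(c))
Z=cv2.medianBlur(P[...,2].astype(np.float32),3)
for n,x,y,w,h in(("plug",278,132,18,50),("lb",335,133,19,56)):
    g=(hsv[y:y+h,x:x+w,1]<60)&(hsv[y:y+h,x:x+w,2]>110)
    v,u=np.nonzero(g);p=ray(C,np.c_[u+x,v+y],.012)[:,:2].astype(np.float32);print(n,cv2.minAreaRect(p),p.min(0),p.max(0))
E
python3 m2.py
```

```text
tray ((0.6246615052223206, 0.23478169739246368), (0.13560928404331207, 0.20059406757354736), 3.082345485687256) (187, 125, 113, 78)
tray ((0.6297749280929565, -0.03406169265508652), (0.13612477481365204, 0.20198090374469757), 1.2327841520309448) (334, 122, 112, 76)
plug ((0.6400392055511475, 0.15387725830078125), (0.02062341943383217, 0.06645487993955612), 89.33020782470703) [0.6068 0.1434] [0.6733 0.1641]
lb ((0.6323024034500122, 0.04634900018572807), (0.08744709938764572, 0.020873159170150757), 0.5463720560073853) [0.5886 0.0355] [0.676 0.057]
```

Emit:
jog_arm:
  motion:
    - [[0.2,-0.15,0,0,0,-0.04,0],[0.44,-0.35,0,0,0,-0.09,0],[0.66,-0.53,0,0,0,-0.135,0],[0.87,-0.7,0,0,0,-0.18,0]]
  grip_force: 30

```text
time_s: 0.55
tool_pos: [0.3217, -0.4893, 0.2362]
tool_rot: [-180.0, -0.0, 57.4]
force: [0.7, -0.2, 0.2]
grip_width: 0.0868
grasp_force: 0.0
```

Emit:
jog_arm:
  motion:
    - [[0.23,-0.06,0,0,0,-0.045,0],[0.46,-0.12,0,0,0,-0.09,0],[0.69,-0.18,0,0,0,-0.137,0],[0.92,-0.24,0,0,0,-0.183,0]]

```text
time_s: 0.95
tool_pos: [0.3512, -0.3993, 0.2362]
tool_rot: [-180.0, -0.0, 90.4]
force: [-1.1, -0.3, 1.0]
grip_width: 0.0867
grasp_force: 0.0
```

Emit:
jog_arm:
  motion:
    - [[0.3,0.08,0,0,0,0,0],[0.65,0.18,0,0,0,0,0],[0.98,0.27,0,0,0,0,0]]

```text
time_s: 1.25
tool_pos: [0.3782, -0.3009, 0.2363]
tool_rot: [-180.0, -0.0, 90.0]
force: [-0.0, 0.2, -0.1]
grip_width: 0.0871
grasp_force: 0.0
```

Emit:
jog_arm:
  motion:
    - [[0.33,0.09,0,0,0,0,0],[0.66,0.18,0,0,0,0,0],[0.98,0.27,0,0,0,0,0]]

```text
time_s: 1.55
tool_pos: [0.405, -0.2028, 0.2364]
tool_rot: [-180.0, 0.0, 90.0]
force: [0.1, 0.0, -0.0]
grip_width: 0.0871
grasp_force: 0.0
```

Emit:
jog_arm:
  motion:
    - [[0.33,0.09,0,0,0,0,0],[0.66,0.18,0,0,0,0,0],[0.98,0.27,0,0,0,0,0]]

```text
time_s: 1.85
tool_pos: [0.432, -0.1049, 0.2365]
tool_rot: [-180.0, 0.0, 90.0]
force: [-0.1, 0.6, 0.9]
grip_width: 0.0873
grasp_force: 0.0
```

Emit:
jog_arm:
  motion:
    - [[0.33,0.09,0,0,0,0,0],[0.66,0.18,0,0,0,0,0],[0.98,0.27,0,0,0,0,0]]

```text
time_s: 2.15
tool_pos: [0.4589, -0.0069, 0.2365]
tool_rot: [180.0, 0.0, 90.0]
force: [-0.9, 0.1, -0.3]
grip_width: 0.0872
grasp_force: 0.0
```

Emit:
jog_arm:
  motion:
    - [[0.33,0.09,0,0,0,0,0],[0.66,0.18,0,0,0,0,0],[0.9,0.25,0,0,0,0,0],[0.98,0.27,0,0,0,0,0]]

```text
time_s: 2.55
tool_pos: [0.4858, 0.0928, 0.2365]
tool_rot: [180.0, -0.1, 90.3]
force: [1.0, -0.2, -0.1]
grip_width: 0.0871
grasp_force: 0.0
```

Emit:
jog_arm:
  motion:
    - [[0,0,0.3,0,0,0,0],[0,0,0.6,0,0,0,0],[0,0,0.9,0,0,0,0],[0,0,1.0,0,0,0,0]]

```text
time_s: 2.95
tool_pos: [0.4836, 0.088, 0.1335]
tool_rot: [-179.7, 0.1, 90.0]
force: [0.3, 0.5, -0.3]
grip_width: 0.0873
grasp_force: 0.0
```

```bash
cat > w.py <<'E'
import sys
from h import *
np.set_printoptions(precision=4,suppress=True)
o=env.get_obs();im,d=env.read_camera("wrist");n=sys.argv[1]
cv2.imwrite(f"pics/{n}.png",im[:,:,::-1]);np.savez(f"pics/{n}.npz",im=im,d=d,tp=o["tool_pos"],tr=o["tool_rot"])
print(o["time_s"],o["tool_pos"],o["tool_rot"],o["grip_width"],o["qpos"])
C=cam("wrist",o);P=cloud(C,d);Z=cv2.medianBlur(P[...,2].astype(np.float32),5)
lo,hi=float(sys.argv[2]),float(sys.argv[3])
S=((Z>lo)&(Z<hi)&(d>0)).astype(np.uint8)
for c in cv2.findContours(S,0,1)[0]:
    if cv2.contourArea(c)<400: continue
    p=ray(C,c[:,0],float(sys.argv[4]))[:,:2].astype(np.float32);r=cv2.minAreaRect(p)
    print("pix",cv2.boundingRect(c),"rect",np.array(r[0]),np.array(r[1]),round(r[2],1))
E
python3 w.py w1 .007 .03 .014
```

```text
2.95 [0.4836 0.088  0.1335] [-179.6876    0.0555   89.9628] 0.08729991380708031 [ 33.5531   7.8852 -49.5043 110.8407   6.6034  64.4861 -18.6071]
pix (447, 281, 123, 22) rect [0.6317 0.0456] [0.0934 0.0175] 0.1
pix (576, 280, 30, 23) rect [0.6945 0.0461] [0.0189 0.0184] 1.2
pix (414, 261, 195, 24) rect [0.6314 0.0651] [0.1444 0.0162] 4.4
pix (23, 229, 176, 74) rect [0.3276 0.0654] [0.1371 0.0586] 0.1
pix (283, 198, 73, 71) rect [0.4879 0.0911] [0.0526 0.0531] 0.1
pix (491, 130, 107, 32) rect [0.6402 0.1538] [0.072  0.0204] 0.0
pix (91, 60, 123, 75) rect [0.3788 0.1834] [0.0454 0.078 ] 87.7
pix (0, 14, 57, 124) rect [0.286  0.1937] [0.0362 0.0706] 22.3
pix (448, 0, 192, 179) rect [0.6604 0.1561] [0.1501 0.0882] 44.8
pix (430, 0, 17, 184) rect [0.5651 0.1844] [0.008  0.1128] 3.9
```

Emit:
jog_arm:
  motion:
    - [[0.03,0.04,0.25,0,0,0,0],[0.03,0.04,0.5,0,0,0,0],[0.03,0.04,0.75,0,0,0,0],[0.03,0.04,0.9,0,0,0,0],[0.03,0.04,0.9,0,0,0,0]]

```text
time_s: 3.5
tool_pos: [0.489, 0.092, 0.0456]
tool_rot: [-179.8, 0.0, 90.0]
force: [0.1, 0.4, 1.2]
grip_width: 0.0867
grasp_force: 0.0
```

Emit:
jog_arm:
  motion:
    - [[0,0,0.15,0,0,0,0],[0,0,0.28,0,0,0,0],[0,0,0.28,0,0,0,0.3],[0,0,0.28,0,0,0,0.7],[0,0,0.28,0,0,0,1]]

```text
time_s: 4.0
tool_pos: [0.4903, 0.0928, 0.019]
tool_rot: [180.0, -0.0, 90.0]
force: [0.2, -0.5, -0.6]
grip_width: 0.0706
grasp_force: 0.0
```

Emit:
jog_arm:
  motion:
    - [[0,0,0,0,0,0,1],[0,0,0,0,0,0,1],[0,0,0,0,0,0,1]]

```text
time_s: 4.3
tool_pos: [0.4897, 0.0926, 0.0188]
tool_rot: [-180.0, 0.0, 90.0]
force: [-2.5, -0.9, 3.5]
grip_width: 0.0516
grasp_force: 30.0
```

Emit:
jog_arm:
  motion:
    - [[0,0,-0.1,0,0,0,1],[0,0,-0.3,0,0,0,1],[0,0,-0.6,0,0,0,1],[0,0,-0.9,0,0,0,1],[0,0,-1,0,0,0,1]]

```text
time_s: 4.8
tool_pos: [0.4918, 0.0932, 0.1217]
tool_rot: [179.7, 0.0, 90.0]
force: [-0.1, 0.1, -1.9]
grip_width: 0.0517
grasp_force: 30.0
```

Emit:
jog_arm:
  motion:
    - [[-0.12,0.15,0,0,0,0,1],[-0.26,0.35,0,0,0,0,1],[-0.4,0.53,0,0,0,0,1],[-0.53,0.7,0,0,0,0,1]]

```text
time_s: 5.2
tool_pos: [0.5602, 0.0386, 0.1177]
tool_rot: [-180.0, 0.0, 90.0]
force: [-0.7, -0.4, -0.5]
grip_width: 0.052
grasp_force: 30.0
```

Emit:
jog_arm:
  motion:
    - [[-0.15,0.2,0,0,0,0,1],[-0.3,0.4,0,0,0,0,1],[-0.45,0.6,0,0,0,0,1],[-0.53,0.7,0,0,0,0,1],[-0.53,0.7,0,0,0,0,1]]

```text
time_s: 5.7
tool_pos: [0.6304, -0.015, 0.1176]
tool_rot: [-179.9, -0.0, 89.9]
force: [0.3, -0.6, -0.8]
grip_width: 0.0519
grasp_force: 30.0
```

Emit:
jog_arm:
  motion:
    - [[0,0,0.2,0,0,0,1],[0,0,0.4,0,0,0,1],[0,0,0.6,0,0,0,1],[0,0,0.7,0,0,0,1],[0,0,0.7,0,0,0,1]]

```text
time_s: 6.2
tool_pos: [0.6279, -0.0124, 0.047]
tool_rot: [-179.8, -0.0, 90.1]
force: [-0.4, -0.6, -0.8]
grip_width: 0.0519
grasp_force: 30.0
```

Now lower it 25 mm, release part-way and lift.

Emit:
jog_arm:
  motion:
    - [[0,0,0.1,0,0,0,1],[0,0,0.18,0,0,0,1],[0,0,0.25,0,0,0,1],[0,0,0.25,0,0,0,1],[0,0,0.25,0,0,0,1]]

```text
time_s: 6.7
tool_pos: [0.6299, -0.0133, 0.0235]
tool_rot: [-180.0, -0.0, 90.0]
force: [-0.6, -0.5, -1.6]
grip_width: 0.0515
grasp_force: 30.0
```

Emit:
jog_arm:
  motion:
    - [[0,0,0,0,0,0,0.25],[0,0,0,0,0,0,0.25],[0,0,0,0,0,0,0.25],[0,0,0,0,0,0,0.25]]

```text
time_s: 7.1
tool_pos: [0.6303, -0.0133, 0.024]
tool_rot: [180.0, 0.0, 90.0]
force: [-0.4, 0.7, -0.7]
grip_width: 0.0646
grasp_force: 0.0
```

Emit:
jog_arm:
  motion:
    - [[0,0,-0.1,0,0,0,0.25],[0,0,-0.3,0,0,0,0.25],[0,0,-0.6,0,0,0,0.25],[0,0,-0.9,0,0,0,0.25],[0,0,-1,0,0,0,0]]

```text
time_s: 7.6
tool_pos: [0.632, -0.0128, 0.1278]
tool_rot: [179.7, 0.0, 90.0]
force: [-0.1, 0.7, 0.6]
grip_width: 0.0684
grasp_force: 0.0
```

Emit:
jog_arm:
  motion:
    - [[0.15,-0.15,-0.15,0,0,0,0],[0.35,-0.4,-0.2,0,0,0,0],[0.63,-0.7,-0.25,0,0,0,0]]

```text
time_s: 7.9
tool_pos: [0.5597, 0.0489, 0.1487]
tool_rot: [180.0, 0.0, 89.9]
force: [-0.4, 1.1, 1.3]
grip_width: 0.085
grasp_force: 0.0
```

Emit:
jog_arm:
  motion:
    - [[0.2,-0.23,-0.1,0,0,0,0],[0.42,-0.47,-0.2,0,0,0,0],[0.63,-0.7,-0.25,0,0,0,0]]

```text
time_s: 8.2
tool_pos: [0.4888, 0.1137, 0.174]
tool_rot: [180.0, 0.0, 90.0]
force: [0.5, -0.6, 0.0]
grip_width: 0.087
grasp_force: 0.0
```

Emit:
jog_arm:
  motion:
    - [[0.2,-0.23,-0.1,0,0,0,0],[0.42,-0.47,-0.2,0,0,0,0],[0.63,-0.7,-0.25,0,0,0,0]]

```text
time_s: 8.5
tool_pos: [0.4188, 0.1766, 0.199]
tool_rot: [180.0, 0.0, 90.0]
force: [-0.2, 0.2, 0.3]
grip_width: 0.0869
grasp_force: 0.0
```

Emit:
jog_arm:
  motion:
    - [[0,0,0,0,0,-0.04,0],[0,0,0,0,0,-0.08,0],[0,0,0,0,0,-0.125,0],[0,0,0,0,0,-0.167,0]]

```text
time_s: 8.9
tool_pos: [0.4195, 0.1756, 0.1984]
tool_rot: [-180.0, 0.0, 120.4]
force: [0.7, -0.2, -0.4]
grip_width: 0.0871
grasp_force: 0.0
```

Emit:
jog_arm:
  motion:
    - [[0,0,0,0,0,-0.04,0],[0,0,0,0,0,-0.08,0],[0,0,0,0,0,-0.125,0],[0,0,0,0,0,-0.167,0]]

```text
time_s: 9.3
tool_pos: [0.4195, 0.1756, 0.1983]
tool_rot: [-180.0, -0.0, 150.5]
force: [-0.0, 0.2, 0.2]
grip_width: 0.087
grasp_force: 0.0
```

Emit:
jog_arm:
  motion:
    - [[0,0,0,0,0,-0.04,0],[0,0,0,0,0,-0.08,0],[0,0,0,0,0,-0.125,0],[0,0,0,0,0,-0.167,0],[0,0,0,0,0,-0.167,0]]

```text
time_s: 9.8
tool_pos: [0.4196, 0.1756, 0.1984]
tool_rot: [-180.0, -0.0, -179.8]
force: [0.0, 1.0, -0.5]
grip_width: 0.0871
grasp_force: 0.0
```

```bash
python3 w.py w2 .008 .03 .018
python3 - <<'E'
from h import *
im,d=env.read_camera("top");cv2.imwrite("pics/top1.png",cv2.resize(im[100:340,150:470],None,fx=2.4,fy=2.4)[:,:,::-1])
E
```

```text
9.8 [0.4196 0.1756 0.1984] [-179.9755   -0.0099 -179.7591] 0.08709923564934285 [ 26.8302  -3.6937 -50.3515 110.9987  -2.9803  71.4023  67.7304]
pix (182, 386, 19, 41) rect [0.6224 0.0482] [0.0503 0.0183] 0.3
pix (29, 273, 88, 30) rect [ 0.4869 -0.0486] [0.0801 0.0251] 82.4
pix (489, 260, 44, 39) rect [0.4746 0.36  ] [0.0313 0.039 ] 41.0
pix (376, 238, 43, 56) rect [0.4654 0.2504] [0.0603 0.0171] 35.6
pix (297, 124, 55, 88) rect [0.378  0.1837] [0.0448 0.0728] 87.7
pix (447, 114, 68, 65) rect [0.3586 0.3155] [0.0521 0.0558] 0.3
pix (110, 10, 105, 191) rect [0.3343 0.0552] [0.0787 0.1472] 86.2
pix (294, 0, 172, 83) rect [0.2741 0.2254] [0.0295 0.1357] 22.1
```

View pics/w2.png

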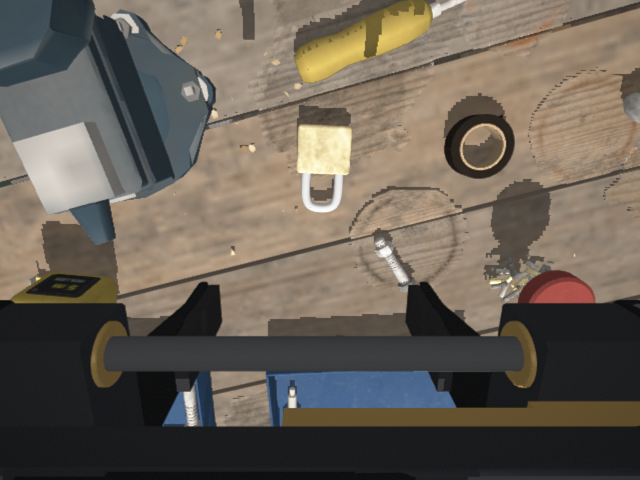

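The wrist view shows the padlock at (324,165), roll A at (480,145), the short bolt at (393,257) and the jar at (555,288). Their positions agree with the top view. The padlock body lies inside the minimum reach, so I'll approach it with a tilt.

Emit:
jog_arm:
  motion:
    - [[0.1,0.02,0.2,0,0.015,0,0],[0.2,0.04,0.4,0,0.03,0,0],[0.3,0.06,0.6,0,0.05,0,0],[0.35,0.08,0.8,0,0.067,0,0],[0.35,0.08,0.9,0,0.067,0,0]]

```text
time_s: 10.4
tool_pos: [0.3843, 0.1833, 0.1067]
tool_rot: [180.0, -12.3, -179.9]
force: [0.4, 0.6, 0.0]
grip_width: 0.0873
grasp_force: 0.0
```

Emit:
jog_arm:
  motion:
    - [[0.02,0,0.2,0,0,0,0],[0.03,0,0.4,0,0,0,0],[0.05,0,0.6,0,0,0,0],[0.05,0,0.7,0,0,0,0],[0.05,0,0.7,0,0,0,0]]

```text
time_s: 10.9
tool_pos: [0.3645, 0.183, 0.0406]
tool_rot: [-180.0, -12.1, -179.8]
force: [-0.2, 0.6, 0.6]
grip_width: 0.0868
grasp_force: 0.0
```

```bash
python3 w.py w3 .009 .03 .018 | head -1;python3 - <<'E'
from h import *
z=np.load("pics/w3.npz");o=dict(tool_pos=z["tp"],tool_rot=z["tr"]);K,T=cam("wrist",o)
im=z["im"].copy()
for p in([.3605,.1835,.02],[.378,.1835,.02],list(z["tp"])):
    q=T[:3,:3].T@(np.array(p)-T[:3,3]);uv=(K@q/q[2])[:2];cv2.circle(im,tuple(int(a) for a in uv),4,(255,0,0),-1);print(uv)
cv2.imwrite("pics/w3c.png",im[:,:,::-1])
E
```

```text
10.9 [0.3645 0.183  0.0406] [-179.9549  -12.1209 -179.8265] 0.08677306298261632 [ 20.9561  15.7012 -50.8533 118.134    6.9452  62.6778  56.4441]
[313.73904083 296.33401958]
[313.59600785 331.54711912]
[312.69521317 316.76709245]
```

View pics/w3c.png

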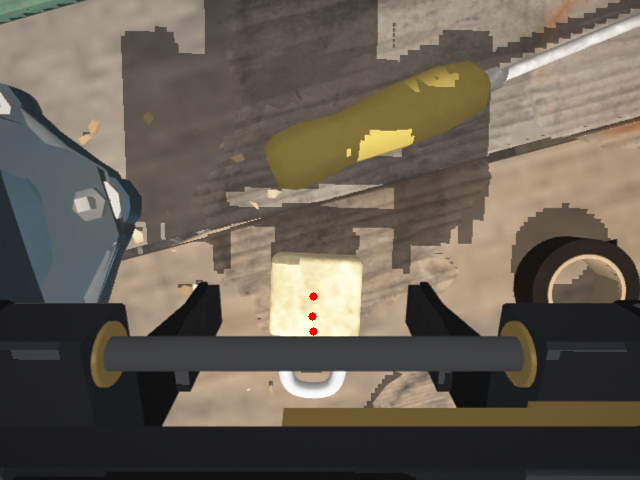

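The padlock body is centred between the fingers (body centre at (316,296)). I'll grasp it now.

Emit:
jog_arm:
  motion:
    - [[0,0,0.12,0,0,0,0],[0,0,0.23,0,0,0,0],[0,0,0.23,0,0,0,0.3],[0,0,0.23,0,0,0,0.7],[0,0,0.23,0,0,0,1]]
  grip_force: 40

```text
time_s: 11.45
tool_pos: [0.3608, 0.1836, 0.0188]
tool_rot: [180.0, -12.0, -179.8]
force: [0.9, 0.5, -0.4]
grip_width: 0.0705
grasp_force: 0.0
```

Emit:
jog_arm:
  motion:
    - [[0,0,0,0,0,0,1],[0,0,0,0,0,0,1],[0,0,0,0,0,0,1],[0,0,0,0,0,0,1]]

```text
time_s: 11.85
tool_pos: [0.3606, 0.1835, 0.0188]
tool_rot: [180.0, -12.0, -179.8]
force: [-0.2, -0.1, 0.4]
grip_width: 0.0446
grasp_force: 39.7
```

Emit:
jog_arm:
  motion:
    - [[0,0,-0.1,0,0,0,1],[0,0,-0.3,0,0,0,1],[0,0,-0.6,0,0,0,1],[0,0,-0.9,0,0,0,1],[0,0,-1,0,0,0,1]]

```text
time_s: 12.35
tool_pos: [0.3836, 0.1842, 0.1192]
tool_rot: [180.0, -11.8, -179.8]
force: [0.1, -0.8, -0.8]
grip_width: 0.0448
grasp_force: 39.7
```

Emit:
jog_arm:
  motion:
    - [[-0.15,0,-0.15,0,0,0,1],[-0.35,0,-0.32,0,0,0,1],[-0.57,0,-0.5,0,0,0,1],[-0.78,0,-0.68,0,0,0,1]]

```text
time_s: 12.75
tool_pos: [0.4724, 0.1833, 0.1665]
tool_rot: [-180.0, -12.1, -179.8]
force: [0.5, -0.3, -1.9]
grip_width: 0.0447
grasp_force: 39.7
```

Emit:
jog_arm:
  motion:
    - [[-0.22,-0.22,-0.05,0,0,0,1],[-0.44,-0.45,-0.1,0,0,0,1],[-0.66,-0.68,-0.14,0,0,0,1],[-0.88,-0.9,-0.19,0,0,0,1]]

```text
time_s: 13.15
tool_pos: [0.5625, 0.0927, 0.1659]
tool_rot: [-180.0, -12.2, -179.8]
force: [0.1, 0.9, -1.0]
grip_width: 0.0447
grasp_force: 39.7
```

Emit:
jog_arm:
  motion:
    - [[-0.12,-0.22,-0.03,0,0,0,1],[-0.24,-0.45,-0.05,0,0,0,1],[-0.36,-0.68,-0.08,0,0,0,1],[-0.47,-0.9,-0.1,0,0,0,1]]

```text
time_s: 13.55
tool_pos: [0.6106, 0.003, 0.1658]
tool_rot: [-180.0, -12.1, -179.8]
force: [0.8, 0.2, -0.7]
grip_width: 0.0444
grasp_force: 39.7
```

Emit:
jog_arm:
  motion:
    - [[0,-0.22,0,0,0,0,1],[0,-0.45,0,0,0,0,1],[0,-0.68,0,0,0,0,1],[0,-0.9,0,0,0,0,1],[0,-0.9,0,0,0,0,1]]

```text
time_s: 14.05
tool_pos: [0.6103, -0.0909, 0.1654]
tool_rot: [-179.8, -12.2, 179.8]
force: [-0.2, -0.5, -1.4]
grip_width: 0.0449
grasp_force: 39.7
```

```bash
python3 w.py w4 .008 .06 .02
python3 - <<'E'
from h import *
im,d=env.read_camera("top");cv2.imwrite("pics/top2.png",im[:,:,::-1])
E
```

```text
14.05 [ 0.6103 -0.0909  0.1654] [-179.8225  -12.1764  179.8088] 0.04490385191409994 [ 33.4971  31.266  -40.1573  81.1527  18.7769  86.9879  82.2635]
pix (371, 256, 67, 67) rect [ 0.6266 -0.0136] [0.0537 0.0436] 44.9
pix (467, 236, 26, 67) rect [0.6143 0.0438] [0.0543 0.0201] 2.2
pix (579, 207, 61, 129) rect [0.6167 0.1484] [0.1041 0.0462] 2.5
pix (256, 206, 267, 97) rect [ 0.602  -0.0287] [0.2164 0.0781] 89.9
pix (324, 84, 99, 65) rect [ 0.4933 -0.0441] [0.075 0.046] 83.5
```

View pics/w4.png

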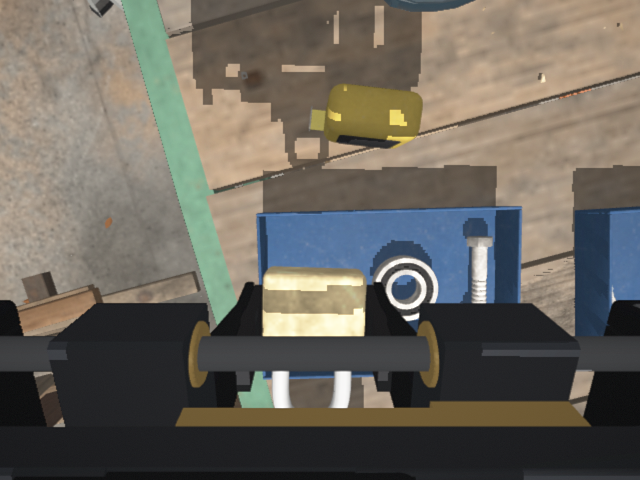

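The wrist view shows the padlock held level at (313,300), the bearing flat at (405,287) and the bolt at (480,270). I'll descend.

Emit:
jog_arm:
  motion:
    - [[-0.05,0,0.22,0,0,0,1],[-0.09,0,0.44,0,0,0,1],[-0.14,0,0.66,0,0,0,1],[-0.19,0,0.88,0,0,0,1],[-0.19,0,0.88,0,0,0,1]]

```text
time_s: 14.65
tool_pos: [0.6086, -0.0837, 0.0734]
tool_rot: [179.9, -12.4, -179.6]
force: [-0.4, -0.6, -1.0]
grip_width: 0.0448
grasp_force: 39.7
```

Emit:
jog_arm:
  motion:
    - [[0,0,0,0,0,0,1],[0,0,0,0,0,0,1],[0,0,0,0,0,0,1]]

```text
time_s: 14.95
tool_pos: [0.6121, -0.0853, 0.0783]
tool_rot: [-180.0, -11.9, -179.8]
force: [0.3, 0.6, -1.5]
grip_width: 0.0445
grasp_force: 39.7
```

Emit:
jog_arm:
  motion:
    - [[-0.03,0,0.15,0,0,0,1],[-0.06,0,0.3,0,0,0,1],[-0.09,0,0.43,0,0,0,1],[-0.11,0,0.52,0,0,0,1],[-0.11,0,0.53,0,0,0,1]]

```text
time_s: 15.45
tool_pos: [0.6102, -0.0857, 0.0213]
tool_rot: [180.0, -12.2, -179.8]
force: [-0.2, -0.3, -1.7]
grip_width: 0.0447
grasp_force: 39.8
```

Emit:
jog_arm:
  motion:
    - [[0,0,0.01,0,0,0,1],[0,0,0.02,0,0,0,1],[0,0,0.02,0,0,0,1]]

```text
time_s: 15.75
tool_pos: [0.6104, -0.0857, 0.021]
tool_rot: [-180.0, -12.1, -179.8]
force: [-1.1, -0.1, 1.5]
grip_width: 0.0442
grasp_force: 39.8
```

Touching the floor. I'll release and lift vertically: for dZ = +0.1, tx is +0.02 and tz is −0.098.

Emit:
jog_arm:
  motion:
    - [[0,0,0,0,0,0,0.38],[0,0,0,0,0,0,0.38],[0,0,0,0,0,0,0.38],[0,0,0,0,0,0,0.38]]

```text
time_s: 16.15
tool_pos: [0.6104, -0.0858, 0.0206]
tool_rot: [-180.0, -12.1, -179.8]
force: [0.1, -0.1, -0.8]
grip_width: 0.0536
grasp_force: 0.0
```

Emit:
jog_arm:
  motion:
    - [[0.02,0,-0.1,0,0,0,0.38],[0.06,0,-0.3,0,0,0,0.38],[0.12,0,-0.6,0,0,0,0.38],[0.18,0,-0.9,0,0,0,0.38],[0.2,0,-1,0,0,0,0]]

```text
time_s: 16.65
tool_pos: [0.6137, -0.0855, 0.1269]
tool_rot: [-180.0, -11.7, -179.8]
force: [1.0, 0.0, -0.2]
grip_width: 0.0568
grasp_force: 0.0
```

Emit:
jog_arm:
  motion:
    - [[0.2,0.3,-0.2,0,-0.02,0,0],[0.4,0.6,-0.35,0,-0.045,0,0],[0.6,0.9,-0.5,0,-0.067,0,0]]

```text
time_s: 16.95
tool_pos: [0.5626, 0.0054, 0.1842]
tool_rot: [180.0, 0.1, -179.8]
force: [0.0, 0.6, 1.6]
grip_width: 0.0782
grasp_force: 0.0
```

```bash
python3 w.py w5 .008 .06 .02
python3 - <<'E'
from h import *
im,d=env.read_camera("top");cv2.imwrite("pics/top2.png",cv2.resize(im[100:340,150:470],None,fx=2.4,fy=2.4)[:,:,::-1])
E
```

```text
16.95 [0.5626 0.0054 0.1842] [ 179.9565    0.1262 -179.813 ] 0.0781872075797141 [ 37.6708  14.5616 -46.9013  98.5973  11.1331  71.5345  78.3484]
pix (196, 402, 66, 25) rect [ 0.7613 -0.0785] [0.0292 0.066 ] 0.2
pix (261, 263, 59, 57) rect [ 0.6276 -0.0147] [0.0546 0.0519] 0.2
pix (184, 249, 55, 69) rect [ 0.6196 -0.0842] [0.0472 0.0651] 86.9
pix (347, 246, 25, 90) rect [0.6279 0.0465] [0.0871 0.0199] 1.0
pix (139, 219, 250, 117) rect [ 0.6163 -0.0346] [0.1108 0.2162] 0.2
pix (449, 213, 191, 123) rect [0.6132 0.206 ] [0.1096 0.1565] 3.6
pix (190, 113, 98, 59) rect [ 0.498  -0.0536] [0.0763 0.0417] 83.9
pix (603, 68, 37, 70) rect [0.4684 0.2437] [0.0578 0.0167] 33.7
pix (261, 0, 86, 14) rect [ 0.4036 -0.0017] [0.0082 0.0609] 0.2
```

View pics/w5.png

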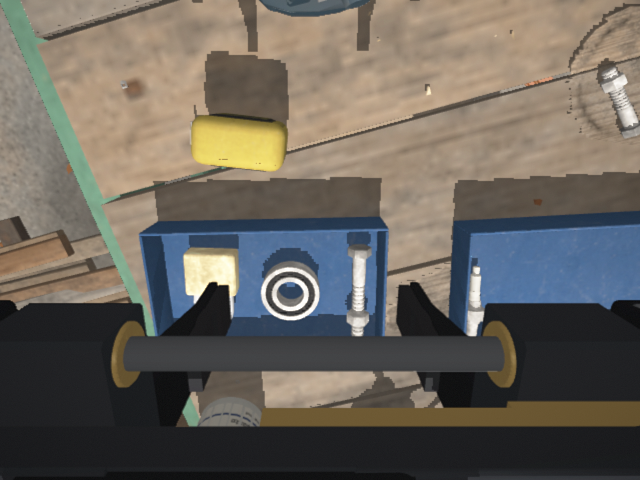

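The trailer kit looks right: padlock at (212,275), bearing at (290,292) and bolt at (358,290), all clear of each other. Roll A is next.

Emit:
jog_arm:
  motion:
    - [[0.13,0.19,-0.05,0,0,0,0],[0.26,0.39,-0.1,0,0,0,0],[0.38,0.58,-0.1,0,0,0,0],[0.5,0.78,-0.1,0,0,0,0]]

```text
time_s: 17.45
tool_pos: [0.5121, 0.0828, 0.1938]
tool_rot: [-180.0, -0.0, -179.8]
force: [0.3, -0.1, 0.6]
grip_width: 0.087
grasp_force: 0.0
```

Emit:
jog_arm:
  motion:
    - [[0.13,0.19,0,0,0,0,0],[0.26,0.39,0,0,0,0,0],[0.38,0.58,0,0,0,0,0],[0.5,0.78,0,0,0,0,0]]

```text
time_s: 17.85
tool_pos: [0.4613, 0.1612, 0.1939]
tool_rot: [-180.0, -0.0, -179.8]
force: [0.1, -0.0, -0.1]
grip_width: 0.0873
grasp_force: 0.0
```

Emit:
jog_arm:
  motion:
    - [[0.13,0.19,0,0,0,0,0],[0.26,0.39,0,0,0,0,0],[0.38,0.58,0,0,0,0,0],[0.5,0.78,0,0,0,0,0]]

```text
time_s: 18.25
tool_pos: [0.411, 0.2388, 0.1939]
tool_rot: [-180.0, 0.0, -179.8]
force: [0.0, 0.0, -0.8]
grip_width: 0.087
grasp_force: 0.0
```

Emit:
jog_arm:
  motion:
    - [[0.13,0.19,0,0,0,0,0],[0.26,0.39,0,0,0,0,0],[0.38,0.58,0,0,0,0,0],[0.5,0.78,0,0,0,0,0],[0.5,0.78,0,0,0,0,0]]

```text
time_s: 18.75
tool_pos: [0.3589, 0.3189, 0.1941]
tool_rot: [179.9, -0.0, -179.4]
force: [0.6, 0.4, 0.5]
grip_width: 0.0871
grasp_force: 0.0
```

```bash
python3 w.py w6 .007 .03 .017
```

```text
18.75 [0.3589 0.3189 0.1941] [ 179.9345   -0.0355 -179.4419] 0.08708009325171152 [ 20.0434   2.4345 -65.1072 108.0627   2.2611  70.9053  44.7748]
pix (167, 398, 158, 22) rect [0.5609 0.2509] [0.0212 0.1634] 3.0
pix (366, 381, 85, 27) rect [0.5432 0.4167] [0.0243 0.0861] 10.9
pix (221, 299, 41, 37) rect [0.4587 0.251 ] [0.0484 0.0163] 30.5
pix (607, 221, 33, 32) rect [0.3742 0.5957] [0.021 0.03 ] 23.0
pix (281, 186, 60, 61) rect [0.3578 0.317 ] [0.0538 0.0518] 0.6
pix (0, 124, 53, 135) rect [0.3456 0.0715] [0.0425 0.119 ] 77.0
pix (449, 76, 191, 120) rect [0.2888 0.5086] [0.0273 0.1609] 28.2
pix (119, 12, 315, 147) rect [0.25   0.2842] [0.0296 0.2668] 22.2
```

Emit:
jog_arm:
  motion:
    - [[0,-0.02,0.25,0,0,0,0],[0,-0.02,0.5,0,0,0,0],[0,-0.02,0.75,0,0,0,0],[0,-0.02,1.0,0,0,0,0]]

```text
time_s: 19.2
tool_pos: [0.3626, 0.3122, 0.0928]
tool_rot: [-179.9, 0.0, -179.9]
force: [1.3, -0.3, 0.8]
grip_width: 0.0871
grasp_force: 0.0
```

Emit:
jog_arm:
  motion:
    - [[0,0,0.2,0,0,0,0],[0,0,0.4,0,0,0,0],[0,0,0.55,0,0,0,0],[0,0,0.55,0,0,0,0],[0,0,0.55,0,0,0,0]]

```text
time_s: 19.7
tool_pos: [0.3622, 0.3129, 0.0391]
tool_rot: [-180.0, -0.0, -179.8]
force: [-0.7, -0.1, -0.0]
grip_width: 0.087
grasp_force: 0.0
```

Emit:
jog_arm:
  motion:
    - [[0.035,0.03,0.1,0,0,0,0],[0.035,0.03,0.21,0,0,0,0],[0.035,0.03,0.21,0,0,0,0.3],[0.035,0.03,0.21,0,0,0,0.7],[0.035,0.03,0.21,0,0,0,1]]
  grip_force: 30

```text
time_s: 20.2
tool_pos: [0.3587, 0.3166, 0.0182]
tool_rot: [180.0, 0.0, -179.8]
force: [-0.3, 0.2, 0.1]
grip_width: 0.0706
grasp_force: 0.0
```

Emit:
jog_arm:
  motion:
    - [[0,0,0,0,0,0,1],[0,0,0,0,0,0,1],[0,0,0,0,0,0,1],[0,0,0,0,0,0,1]]

```text
time_s: 20.6
tool_pos: [0.3587, 0.3165, 0.0183]
tool_rot: [180.0, 0.0, -179.8]
force: [0.7, -0.7, 1.6]
grip_width: 0.0522
grasp_force: 30.0
```

Emit:
jog_arm:
  motion:
    - [[0,0,-0.1,0,0,0,1],[0,0,-0.3,0,0,0,1],[0,0,-0.6,0,0,0,1],[0,0,-0.9,0,0,0,1],[0,0,-1,0,0,0,1]]

```text
time_s: 21.1
tool_pos: [0.3597, 0.3178, 0.121]
tool_rot: [179.9, 0.2, -179.8]
force: [-0.0, 1.3, -0.2]
grip_width: 0.052
grasp_force: 30.0
```

Emit:
jog_arm:
  motion:
    - [[-0.15,-0.03,-0.2,0,0,0,1],[-0.35,-0.06,-0.4,0,0,0,1],[-0.6,-0.09,-0.5,0,0,0,1],[-0.88,-0.11,-0.5,0,0,0,1]]

```text
time_s: 21.5
tool_pos: [0.448, 0.3057, 0.1695]
tool_rot: [-180.0, 0.2, -179.8]
force: [0.4, 0.5, 0.5]
grip_width: 0.0515
grasp_force: 30.0
```

Emit:
jog_arm:
  motion:
    - [[-0.22,-0.03,0,0,0,0,1],[-0.44,-0.06,0,0,0,0,1],[-0.66,-0.09,0,0,0,0,1],[-0.88,-0.11,0,0,0,0,1]]

```text
time_s: 21.9
tool_pos: [0.5353, 0.2943, 0.1673]
tool_rot: [-180.0, -0.1, -179.8]
force: [0.1, 0.4, -0.7]
grip_width: 0.0516
grasp_force: 30.0
```

Emit:
jog_arm:
  motion:
    - [[-0.22,-0.03,0,0,0,0,1],[-0.44,-0.06,0,0,0,0,1],[-0.66,-0.09,0,0,0,0,1],[-0.88,-0.11,0,0,0,0,1]]

```text
time_s: 22.3
tool_pos: [0.6233, 0.2836, 0.1671]
tool_rot: [-179.9, -0.1, -179.8]
force: [0.3, 1.1, -0.4]
grip_width: 0.0517
grasp_force: 30.0
```

Emit:
jog_arm:
  motion:
    - [[0,0,0,0,0,0.04,1],[0,0,0,0,0,0.08,1],[0,0,0,0,0,0.12,1],[0,0,0,0,0,0.15,1]]

```text
time_s: 22.7
tool_pos: [0.6223, 0.284, 0.1672]
tool_rot: [-179.9, -0.1, 152.9]
force: [0.6, 0.1, 0.6]
grip_width: 0.052
grasp_force: 30.0
```

Emit:
jog_arm:
  motion:
    - [[0,0,0,0,0,0.04,1],[0,0,0,0,0,0.08,1],[0,0,0,0,0,0.12,1],[0,0,0,0,0,0.15,1],[0,0,0,0,0,0.15,1]]

```text
time_s: 23.2
tool_pos: [0.6223, 0.2841, 0.1674]
tool_rot: [-179.9, 0.0, 126.2]
force: [-0.4, 0.2, -0.8]
grip_width: 0.0514
grasp_force: 30.0
```

```bash
python3 w.py w7 .008 .06 .02
```

```text
23.2 [0.6223 0.2841 0.1674] [-179.9295    0.0117  126.1975] 0.05135435669496028 [  3.0709  30.6125 -42.2219  81.5321  20.6826  75.8145  -4.0317]
pix (241, 372, 72, 36) rect [0.6871 0.1396] [0.0653 0.0384] 36.3
pix (443, 240, 144, 90) rect [0.7929 0.3512] [0.1275 0.0649] 24.2
pix (88, 131, 76, 25) rect [0.4705 0.2542] [0.0559 0.0168] 35.2
pix (170, 128, 251, 175) rect [0.6285 0.2494] [0.1406 0.1724] 3.3
pix (317, 65, 237, 102) rect [0.6489 0.4039] [0.1933 0.0068] 14.8
```

View pics/w7.png

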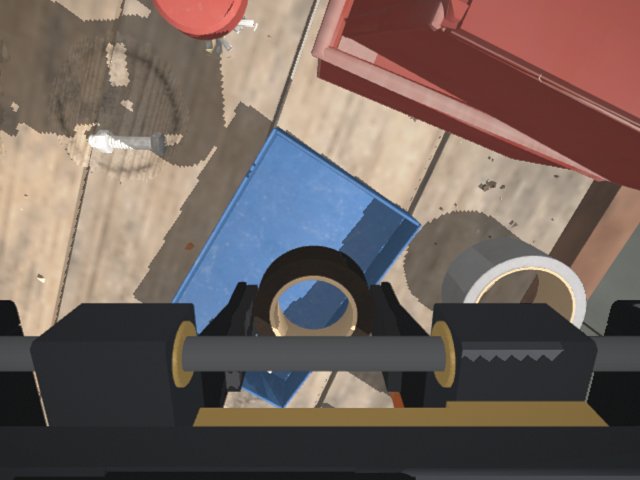

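The wrist view shows roll A held level at (313,300) over the free end of the engine tray. The toolbox (430,90) and pot (525,300) are clear. I'll lower it.

Emit:
jog_arm:
  motion:
    - [[0,0,0.25,0,0,0,1],[0,0,0.5,0,0,0,1],[0,0,0.75,0,0,0,1],[0,0,0.95,0,0,0,1],[0,0,1.0,0,0,0,1]]

```text
time_s: 23.75
tool_pos: [0.6209, 0.2831, 0.0648]
tool_rot: [-179.7, -0.1, 126.3]
force: [-0.2, 0.2, -1.0]
grip_width: 0.0515
grasp_force: 30.0
```

Emit:
jog_arm:
  motion:
    - [[0,0,0.15,0,0,0,1],[0,0,0.3,0,0,0,1],[0,0,0.43,0,0,0,1],[0,0,0.43,0,0,0,1],[0,0,0.43,0,0,0,1]]

```text
time_s: 24.25
tool_pos: [0.6226, 0.2844, 0.0249]
tool_rot: [-180.0, -0.0, 126.2]
force: [1.0, 0.4, -0.3]
grip_width: 0.0517
grasp_force: 30.0
```

Emit:
jog_arm:
  motion:
    - [[0,0,0.02,0,0,0,1],[0,0,0.035,0,0,0,1],[0,0,0.035,0,0,0,0.32],[0,0,0.035,0,0,0,0.32],[0,0,0.035,0,0,0,0.32]]

```text
time_s: 24.75
tool_pos: [0.6229, 0.2844, 0.0219]
tool_rot: [180.0, 0.0, 126.2]
force: [0.4, 0.7, -0.5]
grip_width: 0.0587
grasp_force: 0.0
```

Emit:
jog_arm:
  motion:
    - [[0,0,0,0,0,0,0.32],[0,0,0,0,0,0,0.32]]

```text
time_s: 24.95
tool_pos: [0.6227, 0.2843, 0.0216]
tool_rot: [180.0, 0.0, 126.2]
force: [1.1, -0.3, 0.7]
grip_width: 0.0592
grasp_force: 0.0
```

Emit:
jog_arm:
  motion:
    - [[0,0,-0.1,0,0,0,0.32],[0,0,-0.3,0,0,0,0.32],[0,0,-0.6,0,0,0,0.32],[0,0,-0.9,0,0,0,0.32],[0,0,-1,0,0,0,0]]

```text
time_s: 25.45
tool_pos: [0.6244, 0.2857, 0.1262]
tool_rot: [179.6, 0.1, 126.2]
force: [0.3, 0.1, 0.3]
grip_width: 0.0622
grasp_force: 0.0
```

Emit:
jog_arm:
  motion:
    - [[0.08,-0.18,-0.2,0,0,0,0],[0.16,-0.36,-0.4,0,0,0,0],[0.24,-0.54,-0.4,0,0,0,0],[0.32,-0.71,-0.4,0,0,0,0]]

```text
time_s: 25.85
tool_pos: [0.5458, 0.2682, 0.1621]
tool_rot: [180.0, 0.0, 126.2]
force: [-0.2, 0.7, -0.4]
grip_width: 0.0854
grasp_force: 0.0
```

Emit:
jog_arm:
  motion:
    - [[0.08,-0.18,0,0,0,0,0],[0.16,-0.36,0,0,0,0,0],[0.24,-0.54,0,0,0,0,0],[0.32,-0.71,0,0,0,0,0]]

```text
time_s: 26.25
tool_pos: [0.4691, 0.2517, 0.1612]
tool_rot: [-180.0, 0.0, 126.2]
force: [-0.0, -0.1, 0.9]
grip_width: 0.0868
grasp_force: 0.0
```

Emit:
jog_arm:
  motion:
    - [[0,0,0,0,0,0.042,0],[0,0,0,0,0,0.085,0],[0,0,0,0,0,0.127,0],[0,0,0,0,0,0.169,0]]

```text
time_s: 26.65
tool_pos: [0.4699, 0.2519, 0.1614]
tool_rot: [-180.0, 0.0, 95.5]
force: [-0.5, 0.2, 0.6]
grip_width: 0.0872
grasp_force: 0.0
```

Emit:
jog_arm:
  motion:
    - [[0,0,0,0,0,0.042,0],[0,0,0,0,0,0.085,0],[0,0,0,0,0,0.127,0],[0,0,0,0,0,0.169,0]]

```text
time_s: 27.05
tool_pos: [0.47, 0.252, 0.1613]
tool_rot: [-180.0, 0.0, 65.1]
force: [0.1, -0.8, -0.3]
grip_width: 0.0873
grasp_force: 0.0
```

Emit:
jog_arm:
  motion:
    - [[0,0,0,0,0,0.042,0],[0,0,0,0,0,0.085,0],[0,0,0,0,0,0.127,0],[0,0,0,0,0,0.169,0],[0,0,0,0,0,0.169,0]]

```text
time_s: 27.55
tool_pos: [0.47, 0.252, 0.1614]
tool_rot: [180.0, 0.0, 34.9]
force: [-0.3, 0.0, -0.5]
grip_width: 0.0869
grasp_force: 0.0
```

```bash
python3 w.py w8 .006 .03 .012
```

```text
27.55 [0.47   0.252  0.1614] [179.9877   0.0268  34.9382] 0.08688844706694887 [  3.5589  10.1216 -37.8337 104.1822   6.6921  67.9558 -91.4266]
pix (170, 388, 116, 39) rect [0.2745 0.2149] [0.0417 0.1053] 21.9
pix (0, 221, 29, 33) rect [0.3237 0.4468] [0.0276 0.0232] 26.1
pix (301, 196, 23, 69) rect [0.4674 0.2514] [0.0571 0.0173] 34.4
pix (559, 172, 81, 131) rect [0.6068 0.0385] [0.0896 0.0658] 1.5
pix (504, 0, 136, 216) rect [0.6351 0.1734] [0.1327 0.0943] 3.5
pix (361, 0, 81, 70) rect [0.6193 0.2818] [0.0433 0.0556] 35.0
pix (145, 0, 102, 31) rect [0.5486 0.4047] [0.0183 0.0688] 35.0
pix (0, 0, 36, 76) rect [0.4618 0.4993] [0.0494 0.0238] 21.4
```

View pics/w8.png

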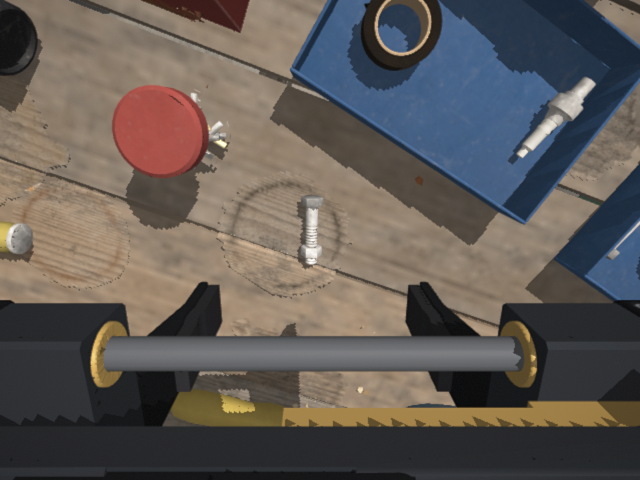

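The wrist view shows the short bolt aligned between the fingers, with its head at (312,200) and nut at (311,252). The roll lies flat in the engine tray at (402,32), and the jar at (160,130) is clear.

Emit:
jog_arm:
  motion:
    - [[0.02,-0.01,0.25,0,0,0,0],[0.02,-0.01,0.5,0,0,0,0.15],[0.02,-0.01,0.75,0,0,0,0.3],[0.02,-0.01,1.0,0,0,0,0.3],[0.02,-0.01,1.0,0,0,0,0.3]]

```text
time_s: 28.1
tool_pos: [0.4687, 0.2526, 0.0583]
tool_rot: [-179.9, 0.4, 35.1]
force: [-0.6, -0.7, -1.1]
grip_width: 0.0648
grasp_force: 0.0
```

Emit:
jog_arm:
  motion:
    - [[0,0,0.1,0,0,0,0.3],[0,0,0.25,0,0,0,0.3],[0,0,0.25,0,0,0,0.3],[0,0,0.25,0,0,0,0.3]]

```text
time_s: 28.5
tool_pos: [0.4713, 0.2541, 0.0366]
tool_rot: [-180.0, 0.0, 35.0]
force: [0.8, 0.5, -0.3]
grip_width: 0.0606
grasp_force: 0.0
```

Emit:
jog_arm:
  motion:
    - [[0,0,0.1,0,0,0,0.3],[0,0,0.195,0,0,0,0.3],[0,0,0.195,0,0,0,0.6],[0,0,0.195,0,0,0,0.9],[0,0,0.195,0,0,0,1]]
  grip_force: 30

```text
time_s: 29.0
tool_pos: [0.4715, 0.2542, 0.0172]
tool_rot: [180.0, -0.0, 34.9]
force: [0.2, -0.2, 0.1]
grip_width: 0.0445
grasp_force: 0.0
```

Emit:
jog_arm:
  motion:
    - [[0,0,0,0,0,0,1],[0,0,0,0,0,0,1],[0,0,0,0,0,0,1],[0,0,0,0,0,0,1],[0,0,0,0,0,0,1]]

```text
time_s: 29.5
tool_pos: [0.4714, 0.254, 0.0171]
tool_rot: [180.0, -0.0, 34.9]
force: [-0.6, -0.9, 0.0]
grip_width: 0.0092
grasp_force: 30.0
```

Emit:
jog_arm:
  motion:
    - [[0,0,-0.1,0,0,0,1],[0,0,-0.3,0,0,0,1],[0,0,-0.6,0,0,0,1],[0,0,-0.9,0,0,0,1],[0,0,-1,0,0,0,1]]

```text
time_s: 30.0
tool_pos: [0.4731, 0.2553, 0.1208]
tool_rot: [179.9, -0.3, 35.0]
force: [0.8, 0.6, -0.6]
grip_width: 0.0089
grasp_force: 30.0
```

Emit:
jog_arm:
  motion:
    - [[0,0,-0.1,0,0,-0.038,1],[0,0,-0.2,0,0,-0.076,1],[0,0,-0.3,0,0,-0.115,1],[0,0,-0.3,0,0,-0.153,1]]

```text
time_s: 30.4
tool_pos: [0.4719, 0.2544, 0.1482]
tool_rot: [179.9, -0.1, 62.8]
force: [0.7, 0.7, -0.3]
grip_width: 0.0088
grasp_force: 30.0
```

Emit:
jog_arm:
  motion:
    - [[0,0,0,0,0,-0.038,1],[0,0,0,0,0,-0.076,1],[0,0,0,0,0,-0.115,1],[0,0,0,0,0,-0.153,1]]

```text
time_s: 30.8
tool_pos: [0.4709, 0.2538, 0.1467]
tool_rot: [-180.0, 0.0, 90.3]
force: [0.5, 0.8, -0.3]
grip_width: 0.0086
grasp_force: 30.0
```

Emit:
jog_arm:
  motion:
    - [[-0.05,0.18,0,0,0,0,1],[-0.1,0.37,0,0,0,0,1],[-0.15,0.56,0,0,0,0,1],[-0.2,0.74,0,0,0,0,1]]

```text
time_s: 31.2
tool_pos: [0.5458, 0.2335, 0.1466]
tool_rot: [-180.0, 0.0, 90.0]
force: [0.5, 0.3, -0.0]
grip_width: 0.0088
grasp_force: 30.0
```

Emit:
jog_arm:
  motion:
    - [[-0.05,0.18,0,0,0,0,1],[-0.1,0.37,0,0,0,0,1],[-0.15,0.56,0,0,0,0,1],[-0.2,0.74,0,0,0,0,1],[-0.2,0.74,0,0,0,0,1]]

```text
time_s: 31.7
tool_pos: [0.6212, 0.212, 0.146]
tool_rot: [-180.0, 0.0, 89.8]
force: [0.2, -0.0, -0.2]
grip_width: 0.009
grasp_force: 30.0
```

```bash
python3 w.py w9 .008 .06 .02
```

```text
31.7 [0.6212 0.212  0.146 ] [-179.9821    0.042    89.8316] 0.008965053664737049 [  8.2559  27.2404 -39.112   87.4387  17.7393  71.6732 -33.5287]
pix (287, 387, 54, 21) rect [0.6218 0.0673] [0.0206 0.0459] 89.9
pix (37, 386, 41, 41) rect [0.3924 0.0547] [0.0227 0.0491] 24.9
pix (498, 372, 67, 55) rect [0.8064 0.0642] [0.0559 0.0595] 89.9
pix (510, 200, 96, 86) rect [0.7972 0.2111] [0.0608 0.059 ] 66.7
pix (277, 92, 76, 81) rect [0.6229 0.2852] [0.0523 0.0524] 45.0
pix (203, 45, 214, 258) rect [0.6255 0.2455] [0.1418 0.1845] 3.1
pix (489, 0, 151, 141) rect [0.7913 0.3234] [0.0851 0.1073] 89.9
pix (54, 0, 70, 46) rect [0.4809 0.3511] [0.0404 0.027 ] 30.0
```

View pics/w9.png

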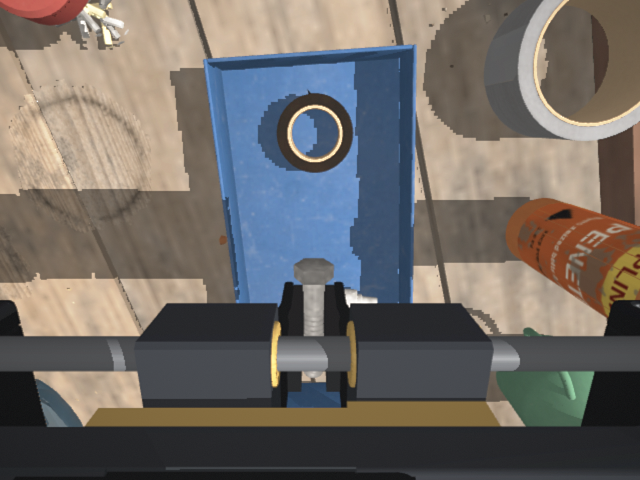

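The wrist view shows the bolt held level with its head at (314,268), the roll at (314,132) and room between them. I'll lower it.

Emit:
jog_arm:
  motion:
    - [[0,0,0.25,0,0,0,1],[0,0,0.5,0,0,0,1],[0,0,0.75,0,0,0,1],[0,0,0.95,0,0,0,1],[0,0,1.0,0,0,0,1]]

```text
time_s: 32.25
tool_pos: [0.6162, 0.214, 0.0443]
tool_rot: [-179.7, 0.1, 90.1]
force: [-1.2, 0.0, -0.6]
grip_width: 0.0087
grasp_force: 30.0
```

Emit:
jog_arm:
  motion:
    - [[0,0,0.1,0,0,0,1],[0,0,0.2,0,0,0,1],[0,0,0.2,0,0,0,1],[0,0,0.2,0,0,0,1]]

```text
time_s: 32.65
tool_pos: [0.6195, 0.2143, 0.0274]
tool_rot: [180.0, -0.0, 90.0]
force: [0.6, 0.2, -0.3]
grip_width: 0.009
grasp_force: 30.0
```

Emit:
jog_arm:
  motion:
    - [[0,0,0.04,0,0,0,1],[0,0,0.075,0,0,0,1],[0,0,0.075,0,0,0,1],[0,0,0.075,0,0,0,0.7],[0,0,0.075,0,0,0,0.65]]

```text
time_s: 33.15
tool_pos: [0.6193, 0.2141, 0.0196]
tool_rot: [-180.0, 0.0, 90.0]
force: [-0.3, 0.3, -0.8]
grip_width: 0.0184
grasp_force: 0.0
```

Emit:
jog_arm:
  motion:
    - [[0,0,0,0,0,0,0.65],[0,0,0,0,0,0,0.65],[0,0,0,0,0,0,0.65]]

```text
time_s: 33.45
tool_pos: [0.6194, 0.2141, 0.0195]
tool_rot: [-180.0, 0.0, 90.0]
force: [0.2, 0.2, 0.5]
grip_width: 0.0298
grasp_force: 0.0
```

Emit:
jog_arm:
  motion:
    - [[0,0,-0.1,0,0,0,0.65],[0,0,-0.3,0,0,0,0.65],[0,0,-0.6,0,0,0,0.65],[0,0,-0.9,0,0,0,0.65],[0,0,-1,0,0,0,0.65]]

```text
time_s: 33.95
tool_pos: [0.6212, 0.2153, 0.124]
tool_rot: [179.7, -0.1, 90.0]
force: [1.1, 0.8, 0.9]
grip_width: 0.0304
grasp_force: 0.0
```

Emit:
jog_arm:
  motion:
    - [[-0.1,-0.22,-0.2,0,0,0,0.5],[-0.2,-0.44,-0.4,0,0,0,0.3],[-0.3,-0.66,-0.6,0,0,0,0],[-0.4,-0.88,-0.8,0,0,0,0]]

```text
time_s: 34.35
tool_pos: [0.5301, 0.1737, 0.1998]
tool_rot: [-179.9, 0.0, 90.0]
force: [0.0, 0.5, 0.3]
grip_width: 0.0546
grasp_force: 0.0
```

Emit:
jog_arm:
  motion:
    - [[-0.2,-0.22,0,0,0,0,0],[-0.5,-0.44,0,0,0,0,0],[-0.7,-0.6,0,0,0,0,0],[-0.9,-0.6,0,0,0,0,0],[-0.9,-0.6,0,0,0,0,0]]

```text
time_s: 34.85
tool_pos: [0.4711, 0.0808, 0.1995]
tool_rot: [180.0, 0.1, 89.7]
force: [0.0, 0.8, 0.4]
grip_width: 0.0856
grasp_force: 0.0
```

Run:
```python
from h import *
o=env.get_obs();print(o["time_s"],o["tool_pos"])
im,d=env.read_camera("top");P=cloud(cam("top"),d);Z=P[...,2]
cv2.imwrite("pics/top3.png",cv2.resize(im[90:340,140:470],None,fx=2.4,fy=2.4)[:,:,::-1])
np.savez("pics/top3.npz",im=im,d=d)
C=cam("top");Zm=cv2.medianBlur(Z.astype(np.float32),3)
for n,x,y,w,h,lo,hi in(("trailer",338,132,96,55,.009,.03),("engine",195,134,96,58,.009,.03)):
    k=np.zeros(Z.shape,np.uint8);s=(Zm>lo)&(Zm<hi);k[y:y+h,x:x+w]=s[y:y+h,x:x+w]
    for c in cv2.findContours(k,0,1)[0]:
        if cv2.contourArea(c)>15:
            p=ray(C,c[:,0],.015)[:,:2].astype(np.float32);r=cv2.minAreaRect(p)
            m=np.zeros_like(k);cv2.drawContours(m,[c],-1,1,-1)
            print(n,np.round(r[0],4),np.round(r[1],3),round(r[2]),"z90",round(float(np.percentile(Zm[m>0],90)),4))
```

```text
34.85 [0.47110715 0.08081879 0.19948344]
trailer [ 0.65   -0.0079] [0.013 0.041] 26 z90 0.019
trailer [ 0.6282 -0.0862] [0.047 0.076] 89 z90 0.0233
trailer [0.6514 0.0459] [0.019 0.048] 89 z90 0.0211
engine [0.62   0.2071] [0.056 0.015] 89 z90 0.0181
engine [0.6238 0.285 ] [0.054 0.051] 44 z90 0.0214
engine [0.6394 0.1556] [0.013 0.066] 89 z90 0.0218
```

View pics/top3.png

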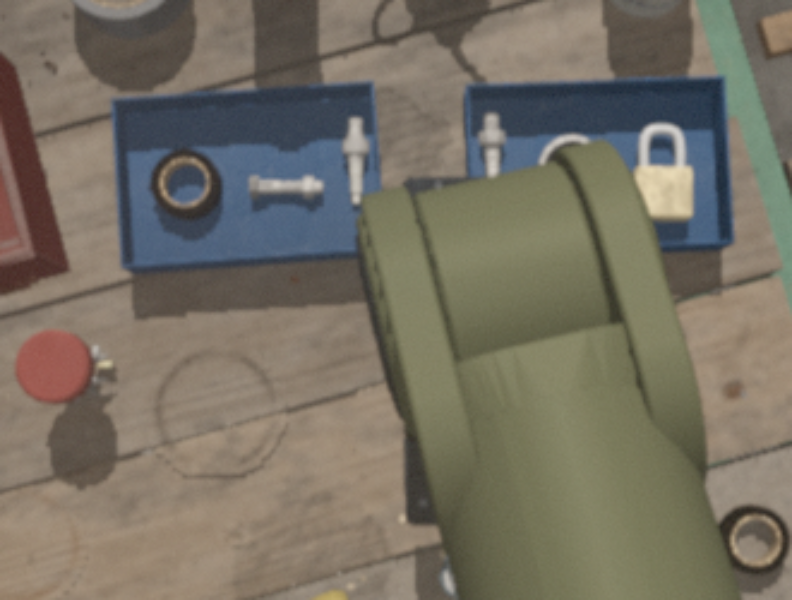

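The top view shows the roll at (186,184), the short bolt at (287,186) and the plug at (355,160), all separate and at the right heights. The padlock is at (662,175), clear of the bearing. I'll hand it in.

```bash
python3 -c "
from cell import env
print(env.sign_off())"
```

```text
the job is handed in; nothing more can be done
None
```

I placed all four parts flat in their trays and handed the job in at about 35 s; the sign-off gave no verdict, but the last pictures show both kits complete with every part clear of the others.

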